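Dock the tin tray and pick out the heaviest tin by feel

TASK

Slide the loaded tray by its handle fully home in the dock on the bench, so that the spring catch snaps out behind it and holds it. Then heft the three identical closed tins in it one at a time, lifting each well clear of the tray and setting it back in its pocket, never dropping one, to find the heaviest. The program ends while still holding the heaviest tin up in the gripper, level and still, well over 10 cm above the bench, the other two back in their pockets; leave the things round about alone.

Things in the scene. Friction and masses are not known exactly. Their poses are not given: they have to be found in the camera images.
- dock: Aluminium tray dock fixed to the bench. Origin: on the bench where the tray's origin lies when home; the tray goes in along the dock's +y (to the robot's left at yaw 0). Rails along y, 154 mm clear between (x -77 to 77 mm), y -168 to 145 mm, with hold-down lips reaching in to x = -69 and 69 mm, 14 to 18 mm above the bench; a flush grey liner lies between them; nothing is over 22 mm high.
- dock_mouth (a point): Middle of the dock's open end on the bench top, at dock y = -213 mm. Two flared guides, 18 mm high, narrow the way from 198 mm here to 154 mm at the rails, 45 mm farther in.
- dock_stop (a point): Middle of the end stop's face, at dock y = +145 mm, 11 mm above the bench. The tray is home when its front edge meets this rigid stop.
- catch (a joint): Spring catch, bevelled steel bolt on the dock's near (-x) rail at dock y -163 to -147 mm, in m: 0 = out in the tray's path (start), up to 0.012 = pushed back along -x. The entering tray cams it back 7 mm (2 to 4 N); it springs to 0 by itself behind the tray's rear edge when the tray is within 2 mm of the stop. Its black housing and knob, 20 mm high, reach dock x = -130 mm.
- tray: Loose blue tray, 150 (x) x 290 (y) x 11 mm, on the bench outside the dock's mouth, roughly in line with it. Origin: centre of its underside; +y goes in first. Three round pockets 70 mm wide, 8 mm deep, at x = 0, y = -96, 0, 96 mm, floors 3 mm above the underside. Loaded about 1.4 kg; 5 to 20 N slides it. Docked, it has 2 mm play each side.
- tray_handle (a point): Centre of the tray's black handle bar, at x = 0, y = -183, z = 45 mm in the tray's frame: round, 12 mm thick, 60 mm long along the tray's x, on two steel arms at its ends, rising behind the tray's rear edge; clear all round. Pinch it from above, fingers closing along the tray's y, and push.
- tin_a: One of three identical tins: white round tin, green lid; origin: centre of its underside, z up. 66 mm wide, 32 high; grips at 64 mm, only up to 24 mm above its base. Stands in a pocket, lower 8 mm below the tray's top; grip from above across the tray's x, tips just above the tray. Which pocket varies. 0.13 to 0.58 kg; the heaviest is 0.15 kg or more above the others.
- tin_b: Another of the three tins: white round tin, green lid; origin: centre of its underside, z up. See tin_a.
- tin_c: Another of the three tins: white round tin, green lid; origin: centre of its underside, z up. See tin_a.
- hex_keys: Bystander, loose: red folding hex key set, 36 x 100 x 28 mm, far left; origin: centre of its underside.
- bearing: Bystander, loose: steel ball bearing, 47 mm across, 14 mm high, back right; origin: centre of its underside.
- bearing_2: Bystander, loose: second such bearing beside the first; origin: centre of its underside.
- battery_pack: Bystander, loose: black tool battery, 66 x 120 x 58 mm, back left of the middle; origin: centre of its underside.
- screwdriver_red: Bystander, loose: red-handled screwdriver, 173 x 25 x 29 mm, far right; origin: centre of its underside.
Not all that is in view belongs to the job. Leave any brown look-alike of the tin_c alone. Leave any blue look-alike of the tin_a alone.

How it is judged (in metres and radians):
On the way, in this order (a step that is already met when the one before it is completed fails the run):
1. the tray is fully home in the dock, the catch has sprung out behind it, all three tins in their pockets (horizontal distance between tray and dock below 0.006 m and angle between the y axis of tray and the y axis of dock, either way round below 0.04 rad and value of joint catch below 0.002 m and angle between tray's own z axis and vertical below 0.04 rad and z of tin_a in the frame of tray between -0.002 and 0.0065 m and angle between each of tin_a, tin_b, tin_c's own z axis and vertical below 0.1 rad and horizontal distance between each of tin_a, tin_b, tin_c and tray below 0.11 m and z of tin_b in the frame of tray between -0.002 and 0.0065 m and z of tin_c in the frame of tray between -0.002 and 0.0065 m), for 0.2 s.
2. a first tin is lifted clear of the tray, at least 25 mm above its pocket floor (((z of tin_a in the frame of tray above 0.028 m and contact force between the fingers and tin_a above 0.5 N) or (z of tin_b in the frame of tray above 0.028 m and contact force between the fingers and tin_b above 0.5 N) or (z of tin_c in the frame of tray above 0.028 m and contact force between the fingers and tin_c above 0.5 N))), for 0.2 s.
3. it is set back: all three tins are in their pockets (z of tin_a in the frame of tray between -0.002 and 0.0065 m and angle between each of tin_a, tin_b, tin_c's own z axis and vertical below 0.1 rad and horizontal distance between each of tin_a, tin_b, tin_c and tray below 0.11 m and z of tin_b in the frame of tray between -0.002 and 0.0065 m and z of tin_c in the frame of tray between -0.002 and 0.0065 m), for 0.1 s.
4. a second tin is lifted clear likewise (((z of tin_a in the frame of tray above 0.028 m and contact force between the fingers and tin_a above 0.5 N) or (z of tin_b in the frame of tray above 0.028 m and contact force between the fingers and tin_b above 0.5 N) or (z of tin_c in the frame of tray above 0.028 m and contact force between the fingers and tin_c above 0.5 N))), for 0.2 s.
5. it is set back: all three tins are in their pockets (all of step 3), for 0.1 s.
6. a third tin is lifted clear likewise (((z of tin_a in the frame of tray above 0.028 m and contact force between the fingers and tin_a above 0.5 N) or (z of tin_b in the frame of tray above 0.028 m and contact force between the fingers and tin_b above 0.5 N) or (z of tin_c in the frame of tray above 0.028 m and contact force between the fingers and tin_c above 0.5 N))), for 0.2 s.
At the end, for the whole second after the job is handed in: The fingers alone hold the heaviest tin, base 100 mm or more above the bench, within 0.2 rad of level, still; the two left sit level on their pocket floors, each pressing on the tray with under 3.8 N (the lighter ones); the tray is home (within 6 mm and 0.04 rad, flat), catch out (under 2 mm) (horizontal distance between tray and dock below 0.006 m and angle between the y axis of tray and the y axis of dock, either way round below 0.04 rad and value of joint catch below 0.002 m and angle between tray's own z axis and vertical below 0.04 rad and ((height (world z) of tin_a above 0.1 m and angle between tin_a's own z axis and vertical below 0.2 rad and contact force between the fingers and tin_a above 1 N and contact force between tin_a and tray below 0.05 N and contact force between tin_a and dock below 0.05 N and linear speed of tin_a below 0.03 m/s and ((z of tin_b in the frame of tray between -0.002 and 0.0065 m and angle between tin_b's own z axis and vertical below 0.1 rad and horizontal distance between tin_b and tray below 0.11 m) and contact force between tin_b and tray below 3.8 N and contact force between the fingers and tin_b below 0.05 N) and ((z of tin_c in the frame of tray between -0.002 and 0.0065 m and angle between tin_c's own z axis and vertical below 0.1 rad and horizontal distance between tin_c and tray below 0.11 m) and contact force between tin_c and tray below 3.8 N and contact force between the fingers and tin_c below 0.05 N)) or (height (world z) of tin_b above 0.1 m and angle between tin_b's own z axis and vertical below 0.2 rad and contact force between the fingers and tin_b above 1 N and contact force between tin_b and tray below 0.05 N and contact force between tin_b and dock below 0.05 N and linear speed of tin_b below 0.03 m/s and ((z of tin_a in the frame of tray between -0.002 and 0.0065 m and angle between tin_a's own z axis and vertical below 0.1 rad and horizontal distance between tin_a and tray below 0.11 m) and contact force between tin_a and tray below 3.8 N and contact force between the fingers and tin_a below 0.05 N) and ((z of tin_c in the frame of tray between -0.002 and 0.0065 m and angle between tin_c's own z axis and vertical below 0.1 rad and horizontal distance between tin_c and tray below 0.11 m) and contact force between tin_c and tray below 3.8 N and contact force between the fingers and tin_c below 0.05 N)) or (height (world z) of tin_c above 0.1 m and angle between tin_c's own z axis and vertical below 0.2 rad and contact force between the fingers and tin_c above 1 N and contact force between tin_c and tray below 0.05 N and contact force between tin_c and dock below 0.05 N and linear speed of tin_c below 0.03 m/s and ((z of tin_a in the frame of tray between -0.002 and 0.0065 m and angle between tin_a's own z axis and vertical below 0.1 rad and horizontal distance between tin_a and tray below 0.11 m) and contact force between tin_a and tray below 3.8 N and contact force between the fingers and tin_a below 0.05 N) and ((z of tin_b in the frame of tray between -0.002 and 0.0065 m and angle between tin_b's own z axis and vertical below 0.1 rad and horizontal distance between tin_b and tray below 0.11 m) and contact force between tin_b and tray below 3.8 N and contact force between the fingers and tin_b below 0.05 N)))); the arm keeps its last pose, push and grip.
It fails at once if a thing round about is moved more than 25 mm (distance of any of hex_keys, bearing, bearing_2, battery_pack, screwdriver_red from where it was at the start of the episode above 0.025 m).
It fails at once if a tin is dropped: off the fingers while more than 15 mm above its pocket floor ((z of tin_a in the frame of tray above 0.018 m and contact force between the fingers and tin_a below 0.01 N) or (z of tin_b in the frame of tray above 0.018 m and contact force between the fingers and tin_b below 0.01 N) or (z of tin_c in the frame of tray above 0.018 m and contact force between the fingers and tin_c below 0.01 N)).
It fails at once if a tin is tipped over or leaves the tray for the bench ((angle between tin_a's own z axis and vertical above 0.7 rad or z of tin_a in the frame of tray below -0.003 m) or (angle between tin_b's own z axis and vertical above 0.7 rad or z of tin_b in the frame of tray below -0.003 m) or (angle between tin_c's own z axis and vertical above 0.7 rad or z of tin_c in the frame of tray below -0.003 m)).
It fails at once if the loaded tray is lifted or tipped (angle between tray's own z axis and vertical above 0.15 rad or height (world z) of tray above 0.03 m).
It also fails if it takes over 72 s, if anything falls off the work surface, if the arm or the gripper's body presses on something with over 40 N, if the wrist force passes 120 N, or if a joint passes its speed limit or range.

ROBOT

A 6-joint arm with a two-finger parallel gripper is mounted at the origin on a cart in front of the work surface, level with it; the furniture and walls round the work are solid. World frame = base frame: x ahead of the robot, y to its left, z up, the work surface at z = 0. Lengths are in m, angles in degrees, forces in N, time in s.
With the tool pointing down it reaches from about 0.4 to 0.825 m from the base axis. Payload 7 kg.
Tool frame: the origin (TCP) lies on the centre line of the jaws, within the pads' length; the fingertips stand 8 mm ahead of it and the grasp point (between the pads) lies 11 mm behind it; z points along the fingers, y is the line along which they close (so a half turn about z gives the same grasp; the last joint's range is limited). The gripper opens to 88 mm and grips with 3 to 60 N. Pads are 19 mm wide; open, the fingers measure 130 mm over their backs; the gripper's body (78 mm by 193 mm) begins 47 mm behind the grasp point.
Start: joints at [-48.524, 20.546, 0.682, 0, -70.136, -16.507], TCP at [0.285, -0.612, 0.196] pointing down, gripper open.
Joint ranges: [-176.03, 176.03], [-82.01, 121.73], [-58.28, 71.71], [-173.87, 95.51], [-174.79, -0.11], [-173.66, 173.66]. Speed limits (degrees/s): [136.94, 136.94, 172.46, 180, 180, 180].

INTERFACE

Orientations are given as [roll, pitch, yaw] about the fixed x, y, z axes, in that order (R = Rz(yaw) Ry(pitch) Rx(roll)).
In Python, from plant import r gives the robot as it stands.
- The arm moves only by the tool carry_out, never from a script. Its argument "targets" is a list of rows, each a list of 6 numbers: the shift along the tool's x, y, z scaled (see below), then the turn, a rotation vector about the tool's x, y, z scaled (see below). A call has 1 to 5 rows; each row shifts and turns the commanded pose from where the row before left it, along the tool's axes as they then stand; what a row does not reach is not made up. The controller multiplies each number of a shift by 0.5 m and each number of a turn by 60 degrees. A row lasts 1/8 s, in which the tool goes at most 62.5 mm and 10.7 degrees, less where a joint would pass 70% of its speed; a pose out of reach is approached as far as the arm can. A call with a number of a shift or a turn outside -1 to 1 is refused whole. A call with a gripper value outside its range is refused whole. "hand" is the opening, from 0 (shut) to 1 (fully open), set as the call begins (left out, the last holds). The fingers move at their own pace and stop on an object; "squeeze" is the grip in N (left out, the last holds). Time passes only in rows, so rows that do not move let the fingers close. It gives the time, the measured TCP pose, the force, the opening and the grip force at its end, in the units of the state.
- r.get_state(): the state, without advancing time (a new reading comes with each control period).
- r.capture(name): name is "scene" or "top"; returns the picture (384x512x3 uint8, red, green, blue); there is no depth.
- r.camera_info(name): a dict with "K" (3x3 intrinsics, pixels), "distortion" ([k1, k2, p1, p2, k3] as OpenCV has them; the pictures are not rectified), "eye" and "attitude" of the camera in the world. Camera axes: x right, y down, z forward; pixel columns grow to the right and rows downward; lengths in m; the calibration is good to about 2 mm. A picture is of the moment at which its call begins. camera_info takes no time and is no camera call.
- r.close_job(): hands the job in; it is judged then, once.
The state is a dict: "time_s": time; "joints": joint angles; "qd": joint speeds; "joint_torque": joint torques, N m; "tcp_pos": TCP position; "eef_rot": TCP orientation; "contact_force": force on the tool from outside, world axes, zero at the start; "moment": the same for the moment, N m; "gripper_width": finger opening in m; "gripper_force": force on a finger pad.
Only numpy, scipy, OpenCV 4.12 (cv2) and the standard library are available. Lean on these libraries where they do the work, as an engineer would, in place of code of your own. Each camera call takes 0.05 s, during which the arm holds its last target. There are 200 camera calls.

## Working session

There is one attempt and no reset: what is moved stays moved. The work goes in short steps, Python scripts to look and compute and a tool call to move; the robot and the scene stay as the last step left them, time stands still between calls to the robot, and variables do not carry over. Pictures are saved under pics/ and viewed, at most 10 in all, crops included, and the job is handed in when it is done.

Besides the shell and the picture viewer there is one more tool, called after "Request:" as name([rows], argument=value, ...), one row to a line, values as JSON. carry_out: Moves the arm, as the interface text tells. Its arguments: {"type":"object","properties":{"targets":{"type":"array","items":{"type":"array","items":{"type":"number","minimum":-1,"maximum":1}}},"hand":{"type":"number"},"squeeze":{"type":"number"}},"required":["targets"]}

```bash
mkdir -p pics; ls; python3 - <<'E'
from plant import r
import cv2
s=r.get_state(); print(s)
for n in("scene","top"):
    print(n,r.camera_info(n)); cv2.imwrite(f"pics/{n}0.png",cv2.resize(r.capture(n)[:,:,::-1],(800,600),interpolation=cv2.INTER_CUBIC))
E
```

```text
pics
{'time_s': 0.0, 'joints': array([-4.85259790e+01,  2.05919935e+01,  6.34295857e-01, -1.89451993e-02,
       -7.01364907e+01, -1.65045837e+01]), 'qd': array([-0.05375136,  0.0448428 , -0.04792774,  0.06746311, -0.12404671,
       -0.01356882]), 'joint_torque': array([-1.94136970e-03, -5.82721639e+01,  2.93046427e+01,  6.99693784e+00,
        6.68291192e-03, -1.76779972e-04]), 'tcp_pos': array([ 0.28465402, -0.61145029,  0.1946241 ]), 'eef_rot': array([ 1.79904633e+02, -9.68471278e-03, -1.55037006e+02]), 'contact_force': array([-0.31021697,  0.33226137, -0.20054055]), 'moment': array([-0.00516995, -0.00321061, -0.02671986]), 'gripper_force': 0.0, 'gripper_width': 0.08758962969398786}
scene {'K': array([[355.3709558 ,   0.        , 254.44387941],
       [  0.        , 355.3709558 , 190.35835264],
       [  0.        ,   0.        ,   1.        ]]), 'distortion': array([0.00039517, 0.        , 0.        , 0.        , 0.        ]), 'eye': array([-0.25401011, -0.39900333,  0.95310853]), 'attitude': array([-134.30404427,    0.14050662,  -63.83761027])}
top {'K': array([[368.53571144,   0.        , 256.00249905],
       [  0.        , 368.53571144, 184.60863605],
       [  0.        ,   0.        ,   1.        ]]), 'distortion': array([-0.06479269,  0.        ,  0.        ,  0.        ,  0.        ]), 'eye': array([0.43006062, 0.02085617, 1.4936898 ]), 'attitude': array([-173.85373972,   -0.45202653,  -90.65587841])}
```

View pics/top0.png

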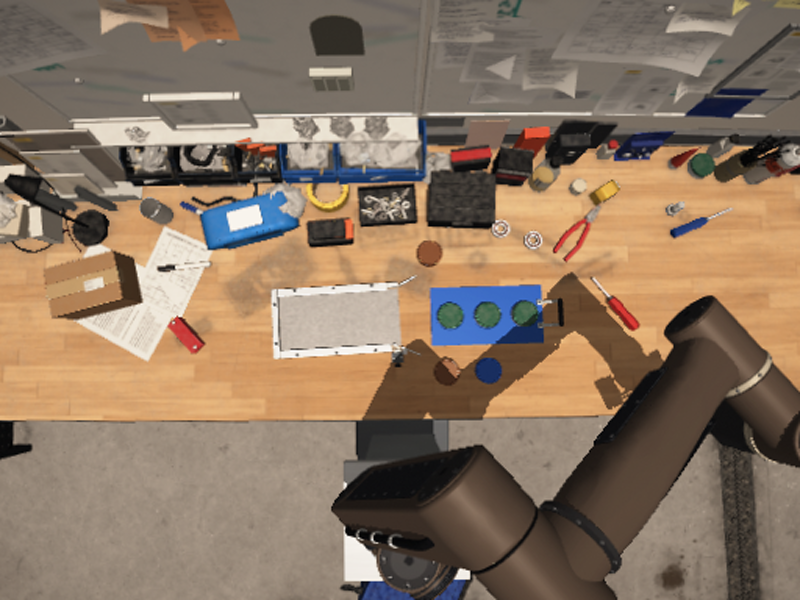

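View pics/scene0.png

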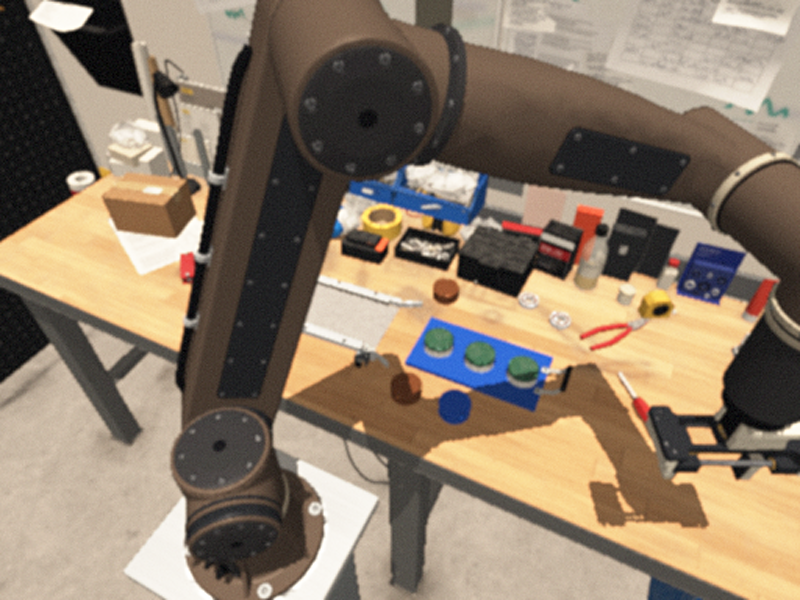

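The top view shows the tray with green-lidded tins at about (450,315), (487,315) and (524,313), and its handle at (560,311). The dock is to the left, with its mouth near x=400. There are look-alikes at (488,370) blue, and (447,370) and (429,253) brown. The three tins in the tray have green lids, so those are the ones meant. I'll confirm that in an enlarged crop and measure from it.

```bash
cat > h.py <<'E'
import numpy as np, cv2
from scipy.spatial.transform import Rotation as R
from plant import r
def ray(px,name="top"):
    i=r.camera_info(name); n=cv2.undistortPoints(np.array(px,float).reshape(-1,1,2),i["K"],i["distortion"]).reshape(-1,2)
    d=np.c_[n,np.ones(len(n))]@R.from_euler('xyz',i["attitude"],degrees=True).as_matrix().T
    return i["eye"],d
def at(px,z,name="top"):
    e,d=ray(px,name); return e+d*((z-e[2])/d[:,2])[:,None]
def proj(P,name="top"):
    i=r.camera_info(name); M=R.from_euler('xyz',i["attitude"],degrees=True).as_matrix().T
    return cv2.projectPoints(np.array(P,float).reshape(-1,1,3),cv2.Rodrigues(M)[0],-M@i["eye"],i["K"],i["distortion"])[0].reshape(-1,2)
def mask(im,lo,hi,box):
    h=cv2.cvtColor(im,cv2.COLOR_RGB2HSV); m=cv2.inRange(h,lo,hi); k=np.zeros_like(m); x0,y0,x1,y1=box; k[y0:y1,x0:x1]=m[y0:y1,x0:x1]; return k
E
python3 - <<'E'
from h import *
im=np.mean([r.capture("top").astype(float) for _ in range(4)],0).astype(np.uint8)
np.save("top.npy",im)
m=mask(im,(100,120,40),(130,255,255),(262,175,352,226))
c=max(cv2.findContours(m,0,1)[0],key=cv2.contourArea); rc=cv2.minAreaRect(c); print(rc); b=cv2.boxPoints(rc)
W=at(b,.011); print(W, W.mean(0))
for k in range(4): print(np.linalg.norm(W[k]-W[k-1]), np.degrees(np.arctan2(*(W[k]-W[k-1])[:2])))
g=mask(im,(35,60,20),(95,255,255),(270,180,350,222))
n,l,st,ce=cv2.connectedComponentsWithStats(g)
for k in range(1,n):
    if st[k,4]>60: print("tin",ce[k],st[k],at([ce[k]],.038))
x0,y0=168,168
cv2.imwrite("pics/crop1.png",cv2.resize(im[y0:y0+80,x0:x0+200,::-1],None,fx=4,fy=4,interpolation=cv2.INTER_CUBIC))
E
```

```text
((311.2584533691406, 201.3221435546875), (36.434749603271484, 71.0017318725586), 88.49256896972656)
[[ 0.5910538  -0.07080291  0.011     ]
 [ 0.59565022 -0.36045627  0.011     ]
 [ 0.44782455 -0.35897258  0.011     ]
 [ 0.44412697 -0.07219125  0.011     ]] [ 0.51966388 -0.21560575  0.011     ]
0.14693338196056382 89.45861741837932
0.289689826061802 179.09086670160735
0.1478331169170061 -89.42495524383646
0.2868051643928939 -0.7386939963288816
tin [335.68686869 200.33333333] [328 193  16  16 198] [[ 0.52047734 -0.30836329  0.038     ]]
tin [287.80882353 201.62254902] [280 194  16  16 204] [[ 0.51761422 -0.11754527  0.038     ]]
tin [311.765625   201.03645833] [304 194  16  15 192] [[ 0.51882868 -0.21276926  0.038     ]]
```

View pics/crop1.png

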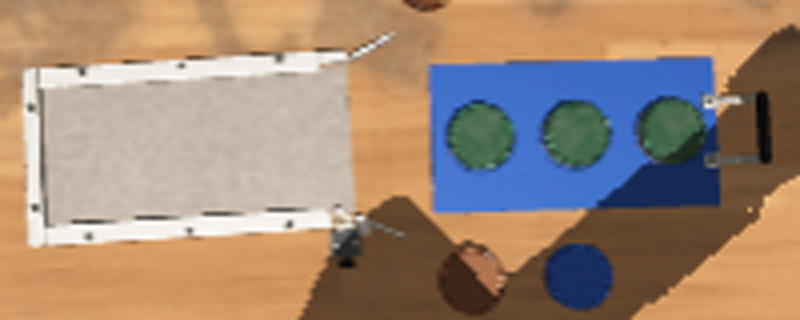

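The crop confirms three green-lidded white tins in the blue tray, at crop (480,135), (576,133) and (672,130). The brown look-alike (472,278) and the blue one (578,276) stand outside it and stay untouched. The dock runs from its stop at the left (40) to the rail ends near 350. It is turned a few degrees, and its catch knob is at (347,245). Next I'll fit the dock edges at subpixel level.

```bash
python3 - <<'E'
from h import *
im=np.load("top.npy"); g=cv2.cvtColor(im,cv2.COLOR_RGB2GRAY).astype(float)
def edge(prof,t):  # indices of subpixel crossings
    return [round(i+(t-prof[i])/(prof[i+1]-prof[i]),2) for i in range(len(prof)-1) if (prof[i]-t)*(prof[i+1]-t)<0]
for c in (185,200,215,230,245): print(c,[int(v) for v in g[180:192,c]],[int(v) for v in g[218:232,c]])
for rr in (192,200,208,216): print(rr,[int(v) for v in g[rr,172:184]],[int(v) for v in g[rr,248:262]])
E
```

```text
185 [148, 147, 145, 144, 88, 229, 236, 236, 235, 208, 185, 184] [188, 189, 192, 189, 186, 165, 232, 240, 241, 240, 239, 137, 166, 164]
200 [163, 164, 165, 85, 229, 236, 236, 237, 220, 186, 184, 183] [196, 191, 193, 192, 192, 222, 241, 242, 242, 242, 143, 168, 168, 166]
215 [162, 162, 77, 231, 237, 238, 240, 224, 193, 188, 185, 184] [188, 184, 188, 191, 220, 241, 232, 106, 160, 150, 170, 172, 170, 167]
230 [150, 110, 233, 236, 239, 239, 238, 187, 179, 181, 186, 187] [191, 189, 188, 216, 240, 243, 244, 245, 153, 167, 167, 168, 165, 164]
245 [162, 238, 237, 239, 239, 246, 197, 185, 188, 189, 191, 190] [196, 193, 198, 240, 243, 244, 244, 171, 170, 173, 172, 167, 162, 160]
192 [147, 179, 237, 233, 226, 163, 114, 182, 185, 183, 184, 185] [190, 186, 182, 186, 189, 185, 161, 156, 172, 172, 172, 172, 171, 170]
200 [176, 186, 222, 234, 237, 231, 112, 184, 183, 185, 187, 188] [189, 187, 184, 182, 185, 188, 190, 184, 173, 171, 169, 169, 167, 164]
208 [178, 181, 201, 235, 238, 224, 103, 165, 183, 184, 188, 191] [186, 188, 193, 194, 192, 190, 187, 177, 163, 155, 156, 156, 155, 154]
216 [169, 169, 193, 241, 238, 233, 168, 145, 187, 184, 183, 183] [189, 193, 190, 192, 192, 190, 193, 193, 185, 171, 168, 167, 166, 167]
```

```bash
python3 - <<'E'
from h import *
F=at([[185,188.96],[200,188.18],[215,187.2],[230,186.55],[245,185.7]],.018)
N=at([[185,223.65],[200,222.9],[215,221.9],[230,221.1],[245,220.45]],.018)
S=at([[177.05,192],[177.45,200],[177.45,208],[177.95,216]],.022)
f=np.polyfit(F[:,1],F[:,0],1); n=np.polyfit(N[:,1],N[:,0],1); s=np.polyfit(S[:,0],S[:,1],1)
print(f,n,s, np.degrees(np.arctan([-f[0],-n[0],s[0]])))
a=np.arctan(-(f[0]+n[0])/2); ux=np.array([np.cos(a),np.sin(a)]);uy=np.array([-np.sin(a),np.cos(a)])
print("yaw",np.degrees(a),"lips",(F[:,:2]@ux).mean(),(N[:,:2]@ux).mean(),"stop",(S[:,:2]@uy).mean())
xm=((F[:,:2]@ux).mean()+(N[:,:2]@ux).mean())/2; ys=(S[:,:2]@uy).mean()
D=xm*ux+(ys-.145)*uy; print("dock",D,"mouth",D-.213*uy,"preline",D-.5*uy)
t=np.radians(.87); T=np.array([.5195,-.2145]); u=np.array([np.cos(t),np.sin(t)]);v=np.array([-u[1],u[0]])
print("handle",T-.183*v)
im=np.load("top.npy");h=proj(np.r_[T-.183*v,.051]);print("handle px pred",h)
g=cv2.cvtColor(im,cv2.COLOR_RGB2GRAY); print(g[186:212,352:364])
# handle dark centroid
m=(g[188:210,354:363]<40); yy,xx=np.nonzero(m); c=[xx.mean()+354,yy.mean()+188]; print(c,at([c],.051),at([c],.045))
# dock model overlay check px
print(proj([np.r_[D+x*ux+y*uy,z] for x,y,z in[(0,-.168,.0),(-.077,-.168,.02),(.077,-.168,.02),(-.13,-.155,.02)]]))
E
```

```text
[-0.04402106  0.58721027] [-0.04449048  0.44830744] [0.04377495 0.29992676] [2.52059334 2.54743685 2.50651973]
yaw 2.534015234670167 lips 0.586676528725594 0.44782858789186586 stop 0.2993866730248095
dock [0.50992094 0.17710473] mouth [ 0.5193382  -0.03568699] preline [ 0.53202719 -0.32240634]
handle [ 0.52227863 -0.3974789 ]
handle px pred [[358.76127284 199.38700876]]
[[ 91  80  80  80  81  82  83  83  82  83  84  84]
 [ 83  81  80  79  81  82  84  84  82  82  82  82]
 [ 80  80  79  79  80  81  81  81  81  80  80  80]
 [ 79  79  80  81  80  80  81  80  81  81  80  79]
 [ 80  80  80  81  81  80  62  80  80  79  79  79]
 [ 78  69  74  72  74  30  18  33  77  78  77  78]
 [167  87  79  80  80  11  16  16  77  77  78  77]
 [207 126  80  77  75   9  15  13  59  79  80  80]
 [ 94  82  78  77  77   9  13  13  57  76  77  77]
 [ 76  76  77  77  76   9  13  14  59  77  77  77]
 [ 76  76  76  76  76  23  11  14  59  78  78  79]
 [ 77  76  76  76  77  23  11  13  44  79  80  79]
 [ 76  75  76  76  76  23  10  14  43  79  80  78]
 [ 74  74  74  75  76  23  10  14  42  76  77  76]
 [ 77  77  77
[... 160 characters left out ...]
8  39  10  16  29  79  78  79]
 [ 79  79  78  78  78  40  11  17  31  79  78  77]
 [ 78  78  77  77  77  57  11  18  31  77  77  76]
 [ 77  66  71  72  72  54  10  17  19  75  74  75]
 [ 89  87  80  79  79  59  10  15  21  77  76  77]
 [100  83  78  77  79  74  39  16  44  77  77  78]
 [ 80  79  79  80  80  78  78  79  79  80  80  81]
 [ 85  85  85  83  84  83  82  82  84  85  86  86]
 [ 88  88  87  86  86  86  86  86  86  87  88  88]]
[np.float64(358.3090909090909), np.float64(199.45454545454547)] [[ 0.52203396 -0.39566013  0.051     ]] [[ 0.52241647 -0.39739238  0.045     ]]
[[255.707312   202.6112523 ]
 [256.8175164  221.60775847]
 [254.6792803  183.22490721]
 [254.29255353 235.17234566]]
```

Request:
carry_out([
  [0, 0, 0, 0, 0, 0.134],
  [0, 0, 0, 0, 0, 0.134],
  [0, 0, 0, 0, 0, 0.134],
], hand=0.45, squeeze=40)

```text
time_s: 0.68
tcp_pos: [0.2849, -0.6118, 0.1955]
eef_rot: [180.0, -0.0, -179.4]
contact_force: [0.3, -0.4, -0.3]
gripper_width: 0.0633
gripper_force: 0.0
```

Request:
carry_out([
  [-0.08, 0.07, 0, 0, 0, 0],
  [-0.08, 0.07, 0, 0, 0, 0],
  [-0.08, 0.07, 0, 0, 0, 0],
  [-0.08, 0.07, 0, 0, 0, 0],
  [-0.08, 0.07, 0, 0, 0, 0],
])

```text
time_s: 1.3
tcp_pos: [0.4834, -0.4327, 0.1957]
eef_rot: [-180.0, 0.0, -179.2]
contact_force: [0.6, -1.9, 0.3]
gripper_width: 0.04
gripper_force: 0.0
```

Request:
carry_out([
  [-0.08, 0.07, 0, 0, 0, 0],
  [0, 0, 0, 0, 0, 0],
  [0, 0, 0, 0, 0, 0],
])

```text
time_s: 1.68
tcp_pos: [0.5218, -0.3981, 0.1954]
eef_rot: [180.0, -0.0, -179.1]
contact_force: [-0.9, 0.6, 0.0]
gripper_width: 0.0397
gripper_force: 0.0
```

Request:
carry_out([
  [0, 0.001, 0.1, 0, 0, 0],
  [0, 0, 0.1, 0, 0, 0],
  [0, 0, 0.08, 0, 0, 0],
  [0, 0, 0.04, 0, 0, 0],
  [0, 0, 0, 0, 0, 0],
])

```text
time_s: 2.3
tcp_pos: [0.5196, -0.3983, 0.0339]
eef_rot: [179.9, -0.2, -179.3]
contact_force: [0.0, -0.4, 1.6]
gripper_width: 0.0395
gripper_force: 0.0
```

Request:
carry_out([
  [0, 0, 0, 0, 0, 0],
  [0, 0, 0, 0, 0, 0],
  [0, 0, 0, 0, 0, 0],
  [0, 0, 0, 0, 0, 0],
], hand=0)

```text
time_s: 2.8
tcp_pos: [0.5221, -0.3979, 0.0361]
eef_rot: [-180.0, 0.0, -179.1]
contact_force: [0.7, 0.4, 0.4]
gripper_width: 0.0052
gripper_force: 0.0
```

The fingers closed to 5 mm with no force, so they missed the 12 mm bar. I'll look again.

```bash
python3 - <<'E'
from h import *
s=r.get_state(); print(s["tcp_pos"],s["eef_rot"],s["gripper_width"],s["gripper_force"])
a=r.capture("scene"); b=r.capture("top")
p=proj([s["tcp_pos"]],"scene")[0]; q=proj([s["tcp_pos"]],"top")[0]; print(p,q)
f=lambda im,x0,y0,w,h,k:cv2.resize(im[y0:y0+h,x0:x0+w,::-1],None,fx=k,fy=k,interpolation=cv2.INTER_CUBIC)
A=f(a,250,180,160,100,4.5)
B=f(b,262,160,160,33*2,4.5); cv2.imwrite("pics/c2.png",cv2.resize(np.vstack([A,B]),None,fx=.8,fy=.8)[:600])
E
```

```text
[ 0.52205135 -0.39791646  0.03613985] [-1.79980131e+02  4.71788632e-02 -1.79142604e+02] 0.0051965944911951225 0.0
[361.63335457 243.03045883] [357.81493114 199.69354553]
```

View pics/c2.png

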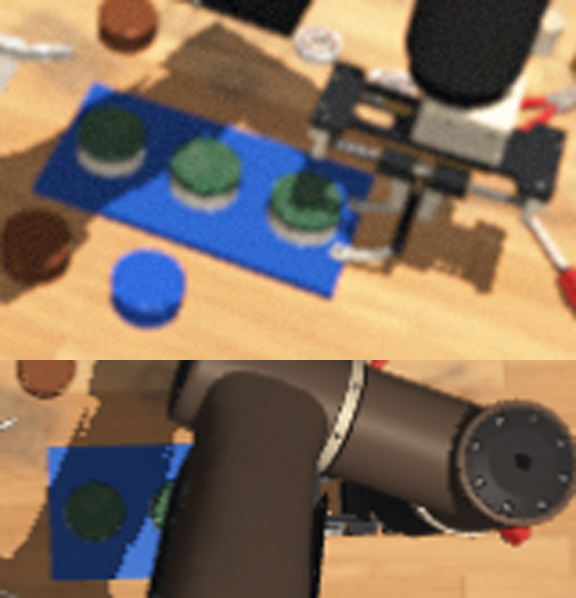

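Request:
carry_out([
  [0, 0, 0, 0, 0, 0],
  [0, 0, 0, 0, 0, 0],
])

```text
time_s: 3.15
tcp_pos: [0.5218, -0.3978, 0.0355]
eef_rot: [180.0, -0.0, -179.1]
contact_force: [0.2, -0.1, 0.6]
gripper_width: 0.0005
gripper_force: 0.0
```

```bash
python3 - <<'E'
from h import *
s=r.get_state(); print(s["tcp_pos"],s["eef_rot"],s["gripper_width"],s["gripper_force"])
a=np.mean([r.capture("scene").astype(float) for _ in range(4)],0)
i=cv2.resize(a[210:270,320:400,::-1],None,fx=10,fy=10,interpolation=cv2.INTER_CUBIC)
t=s["tcp_pos"]
for z in(-.008,0,.011): 
    p=(proj([t-[0,0,-z]],"scene")[0]-[320,210])*10+5; print(p); cv2.circle(i,tuple(int(v) for v in p),3,(0,0,255),-1)
cv2.imwrite("pics/c3.png",i)
E
```

```text
[ 0.5217971  -0.39780883  0.03553829] [ 1.79999403e+02 -3.34298554e-03 -1.79145951e+02] 0.00045691058115315364 0.0
[415.24567667 352.10522482]
[420.41291683 336.90822278]
[427.60124201 315.76725015][ WARN:0@4.882] global loadsave.cpp:1063 imwrite_ Unsupported depth image for selected encoder is fallbacked to CV_8U.
```

View pics/c3.png

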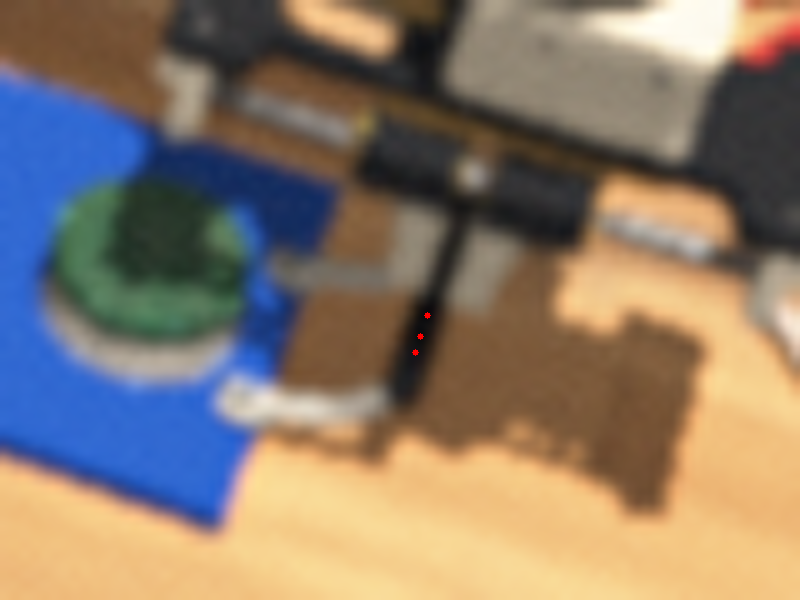

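The red dots mark the fingertips, TCP and grasp point as reported, and they lie on the bar. The real fingertips end near crop (435,295), which looks about 25 mm higher. They are shut above the bar. Going 20 mm lower is safe under either reading, so I'll open, descend and close while watching the force.

Request:
carry_out([
  [0, 0, 0, 0, 0, 0],
  [0, 0, 0, 0, 0, 0],
  [0, 0, 0, 0, 0, 0],
  [0, 0, 0, 0, 0, 0],
  [0, 0, 0, 0, 0, 0],
], hand=0.45)

```text
time_s: 3.98
tcp_pos: [0.5218, -0.3979, 0.0356]
eef_rot: [-180.0, 0.0, -179.1]
contact_force: [-0.1, 0.0, 0.1]
gripper_width: 0.0388
gripper_force: 0.0
```

Request:
carry_out([
  [0, 0, 0.01, 0, 0, 0],
  [0, 0, 0.01, 0, 0, 0],
  [0, 0, 0.01, 0, 0, 0],
  [0, 0, 0.01, 0, 0, 0],
  [0, 0, 0, 0, 0, 0],
])

```text
time_s: 4.6
tcp_pos: [0.5214, -0.3977, 0.0149]
eef_rot: [180.0, -0.1, -179.2]
contact_force: [0.3, 0.1, -0.1]
gripper_width: 0.0392
gripper_force: 0.0
```

```bash
python3 - <<'E'
from h import *
s=r.get_state(); print(s["tcp_pos"],s["eef_rot"],s["gripper_width"],s["gripper_force"])
a=np.mean([r.capture("scene").astype(float) for _ in range(3)],0)
i=cv2.resize(a[210:270,320:400,::-1].astype(np.uint8),None,fx=10,fy=10,interpolation=cv2.INTER_CUBIC)
t=s["tcp_pos"]; dr=lambda P,c:cv2.circle(i,tuple(int(v) for v in (proj([P],"scene")[0]-[320,210])*10+5),4,c,-1)
for y in(-.02,.02):
  for dz in(0,.02,.04):
    dr(t+[-.0095,y,-.008+dz],(0,0,255)); 
    dr(t+[.0305,y,-.008+dz],(0,255,255))
for x in(-.03,.03): dr([.5223+x,-.3974,.045],(255,0,255))
cv2.imwrite("pics/c4.png",i)
E
```

```text
[ 0.52141284 -0.39770434  0.01490648] [ 1.79974857e+02 -5.35533326e-02 -1.79154404e+02] 0.039175032584254074 0.0
```

View pics/c4.png

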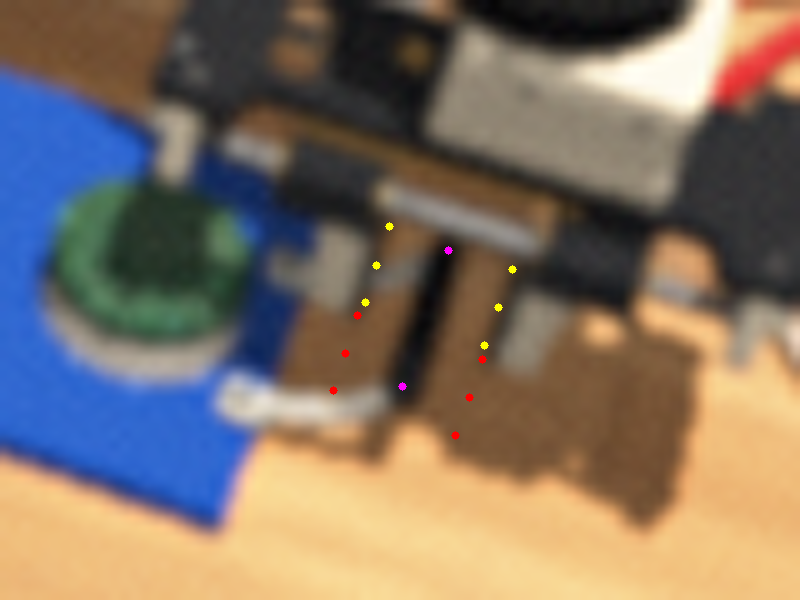

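The magenta dots, which are my bar estimate, fall exactly on the bar's ends. The fingertips are at about (362,305) and (500,362), while their reported places are the lowest red dots (333,390) and (455,435). The fingers pass over the far handle arm without touching it, so the tips really are about 35–40 mm higher than reported. I'll descend in guarded steps.

Request:
carry_out([
  [0, 0, 0.005, 0, 0, 0],
  [0, 0, 0.005, 0, 0, 0],
  [0, 0, 0, 0, 0, 0],
])

```text
time_s: 5.12
tcp_pos: [0.5216, -0.3978, 0.0103]
eef_rot: [180.0, -0.0, -179.2]
contact_force: [1.2, -0.2, -0.3]
gripper_width: 0.039
gripper_force: 0.0
```

Request:
carry_out([
  [0, 0, 0.005, 0, 0, 0],
  [0, 0, 0.003, 0, 0, 0],
  [0, 0, 0, 0, 0, 0],
])

```text
time_s: 5.5
tcp_pos: [0.5216, -0.3978, 0.0063]
eef_rot: [180.0, -0.0, -179.1]
contact_force: [-0.0, -1.3, -0.5]
gripper_width: 0.0396
gripper_force: 0.0
```

Request:
carry_out([
  [0, 0, 0.006, 0, 0, 0],
  [0, 0, 0.006, 0, 0, 0],
  [0, 0, 0, 0, 0, 0],
])

```text
time_s: 5.88
tcp_pos: [0.5215, -0.3977, 0.0002]
eef_rot: [180.0, -0.0, -179.2]
contact_force: [0.7, 0.2, -0.2]
gripper_width: 0.0396
gripper_force: 0.0
```

Request:
carry_out([
  [0, 0, 0, 0, 0, 0],
  [0, 0, 0, 0, 0, 0],
  [0, 0, 0, 0, 0, 0],
  [0, 0, 0, 0, 0, 0],
  [0, 0, 0, 0, 0, 0],
], hand=0)

```text
time_s: 6.5
tcp_pos: [0.5218, -0.3976, 0.0006]
eef_rot: [180.0, -0.0, -179.2]
contact_force: [1.0, 2.1, 1.9]
gripper_width: 0.0107
gripper_force: 40.0
```

The bar is gripped: 10.7 mm opening at 40 N. Next I push, turning and shifting into line with the dock before the tray enters the rails.

Request:
carry_out([
  [-0.004, 0.016, 0, 0, 0, -0.0057],
  [-0.0045, 0.032, 0, 0, 0, -0.0057],
  [-0.0045, 0.032, 0, 0, 0, -0.0057],
  [-0.0045, 0.032, 0, 0, 0, -0.0057],
  [-0.0045, 0.032, 0, 0, 0, -0.0057],
])

```text
time_s: 7.12
tcp_pos: [0.5309, -0.3263, 0.0006]
eef_rot: [-179.9, 0.0, -177.4]
contact_force: [1.0, -6.4, -1.7]
gripper_width: 0.0109
gripper_force: 40.0
```

Request:
carry_out([
  [0, 0.008, 0, 0, 0, 0],
  [0, 0, 0, 0, 0, 0],
])

```text
time_s: 7.38
tcp_pos: [0.5308, -0.3215, 0.0006]
eef_rot: [-180.0, 0.0, -177.4]
contact_force: [1.0, 1.8, 0.4]
gripper_width: 0.0108
gripper_force: 40.0
```

```bash
python3 - <<'E'
from h import *
s=r.get_state(); print(s["tcp_pos"],s["eef_rot"],s["gripper_width"],s["contact_force"])
im=r.capture("top"); cv2.imwrite("pics/t5.png",cv2.resize(im[160:235,165:365,::-1],None,fx=4,fy=4,interpolation=cv2.INTER_CUBIC))
E
```

```text
[ 0.53078368 -0.32150886  0.00063344] [-1.79999975e+02  2.12011266e-02 -1.77421570e+02] 0.010809649754224758 [1.01047769 1.81938546 0.38772665]
```

View pics/t5.png

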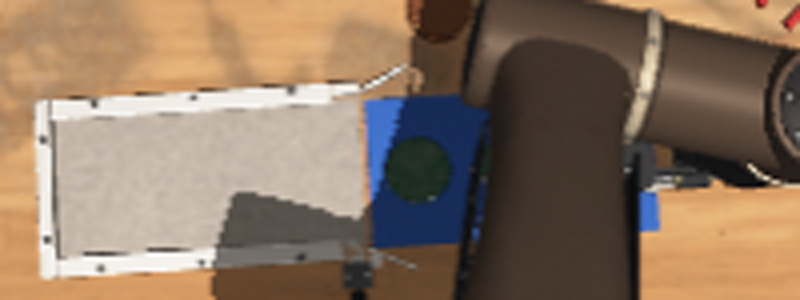

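```bash
python3 - <<'E'
from h import *
im=np.mean([r.capture("top").astype(float) for _ in range(2)],0); 
D=np.array([.5099,.1771]); a=np.radians(2.53); ux=np.array([np.cos(a),np.sin(a)]);uy=np.array([-np.sin(a),np.cos(a)])
b=im[:,:,2]-im[:,:,0]  # blueness
for c in (262,268,274,280):
    col=b[175:232,c]; t=np.median(col[20:35])*.5
    k=np.nonzero(col>30)[0]; 
    print(c,k[0]+175,k[-1]+175,col[k[0]-2:k[0]+4].astype(int),col[k[-1]-3:k[-1]+3].astype(int))
def d(px): w=at([px],.011)[0,:2]-D; return (w@ux).round(4),(w@uy).round(4)
def sub(c,top):
    col=b[:,c]
    rng=range(178,192) if top else range(228,212,-1)
    v=[col[i] for i in rng]; 
    k=next(i for i in range(len(v)) if v[i]>60 and v[i+1]>40) if 0 else next(i for i in range(len(v)) if v[i]>20)
    bg,fg=v[k-2],v[k+2]; f=(v[k]-bg)/(fg-bg); f=np.clip(f,0,1)
    return rng[k]+(.5-f if top else f-.5)
for c in (258,260,262,265,268,271,274):
    T,B=sub(c,True),sub(c,False); print(c,T,B,d((c,T)),d((c,B)))
E
```

```text
262 185 221 [-79  29 131 137 136 136] [ 64  64  64  52 -45 -49]
268 184 220 [-57 -36  31  61  63  64] [ 63  64  64  65  10 -50]
274 184 220 [-38 -15  53  63  64  64] [ 64  64  64  63 -34 -52]
280 186 217 [14 26 52 62 64 64] [49 45 43 42 27 28]
258 184.59794988610477 221.4056603773585 (np.float64(0.0717), np.float64(-0.1812)) (np.float64(-0.0764), np.float64(-0.1729))
260 184.56308411214954 221.5 (np.float64(0.0714), np.float64(-0.1893)) (np.float64(-0.0772), np.float64(-0.1809))
262 184.00351288056206 221.39380530973452 (np.float64(0.0732), np.float64(-0.1975)) (np.float64(-0.0772), np.float64(-0.1889))
265 183.9262295081967 221.26694915254237 (np.float64(0.0729), np.float64(-0.2096)) (np.float64(-0.0774), np.float64(-0.2009))
268 183.7655601659751 220.5 (np.float64(0.0729), np.float64(-0.2218)) (np.float64(-0.075), np.float64(-0.2131))
271 183.645 220.5 (np.float64(0.0727), np.float64(-0.234)) (np.float64(-0.0757), np.float64(-0.2251))
274 183.60294117647058 220.49570815450645 (np.float64(0.0722), np.float64(-0.2461)) (np.float64(-0.0763), np.float64(-0.2371))
```

The tray is parallel to the dock but 2 mm to −x. I'll shift it and go on in with force checks.

Request:
carry_out([
  [-0.002, 0.006, 0, 0, 0, 0],
  [-0.0018, 0.01, 0, 0, 0, 0],
  [0, 0.016, 0, 0, 0, 0],
  [0, 0.02, 0, 0, 0, 0],
])

```text
time_s: 8.02
tcp_pos: [0.5333, -0.2986, 0.0014]
eef_rot: [-179.8, 0.2, -177.4]
contact_force: [6.9, -32.2, -3.3]
gripper_width: 0.0106
gripper_force: 40.0
```

Request:
carry_out([
  [0, 0.026, 0, 0, 0, 0],
  [0, 0.03, 0, 0, 0, 0],
  [0, 0.03, 0, 0, 0, 0],
])

```text
time_s: 8.4
tcp_pos: [0.5295, -0.2538, 0.0006]
eef_rot: [-179.9, 0.0, -177.5]
contact_force: [1.8, -8.6, -3.4]
gripper_width: 0.0108
gripper_force: 40.0
```

Request:
carry_out([
  [0, 0.03, 0, 0, 0, 0],
  [0, 0.03, 0, 0, 0, 0],
  [0, 0.03, 0, 0, 0, 0],
  [0, 0.03, 0, 0, 0, 0],
  [0, 0.03, 0, 0, 0, 0],
])

```text
time_s: 9.02
tcp_pos: [0.5262, -0.1785, 0.0006]
eef_rot: [-179.9, 0.0, -177.5]
contact_force: [1.2, -9.6, -3.8]
gripper_width: 0.0108
gripper_force: 40.0
```

Request:
carry_out([
  [0, 0.03, 0, 0, 0, 0],
  [0, 0.03, 0, 0, 0, 0],
  [0, 0.03, 0, 0, 0, 0],
  [0, 0.03, 0, 0, 0, 0],
  [0, 0.03, 0, 0, 0, 0],
])

```text
time_s: 9.65
tcp_pos: [0.5229, -0.1035, 0.0006]
eef_rot: [-179.9, 0.0, -177.5]
contact_force: [4.1, -8.4, -3.5]
gripper_width: 0.0106
gripper_force: 40.0
```

Request:
carry_out([
  [0, 0.03, 0, 0, 0, 0],
  [0, 0.03, 0, 0, 0, 0],
  [0, 0.02, 0, 0, 0, 0],
  [0, 0.01, 0, 0, 0, 0],
])

```text
time_s: 10.15
tcp_pos: [0.521, -0.0583, 0.0006]
eef_rot: [-179.9, 0.0, -177.4]
contact_force: [2.7, -7.5, -2.9]
gripper_width: 0.0105
gripper_force: 40.0
```

Request:
carry_out([
  [0, 0.024, 0, 0, 0, 0],
  [0, 0.026, 0, 0, 0, 0],
  [0, 0.022, 0, 0, 0, 0],
  [0, 0.014, 0, 0, 0, 0],
  [0, 0.008, 0, 0, 0, 0],
])

```text
time_s: 10.78
tcp_pos: [0.5189, -0.0116, 0.0006]
eef_rot: [-179.9, 0.0, -177.4]
contact_force: [4.1, -7.5, -3.3]
gripper_width: 0.0106
gripper_force: 40.0
```

Request:
carry_out([
  [0, 0.006, 0, 0, 0, 0],
  [0, 0.005, 0, 0, 0, 0],
  [0, 0.003, 0, 0, 0, 0],
])

```text
time_s: 11.15
tcp_pos: [0.5178, -0.0051, 0.0006]
eef_rot: [-179.9, -0.1, -177.5]
contact_force: [0.9, -8.7, 0.8]
gripper_width: 0.0109
gripper_force: 40.0
```

Force is still only sliding friction, so I'll keep creeping until the stop is felt.

Request:
carry_out([
  [0, 0.004, 0, 0, 0, 0],
  [0, 0.002, 0, 0, 0, 0],
  [0, 0, 0, 0, 0, 0],
])

```text
time_s: 11.52
tcp_pos: [0.5175, -0.0048, 0.0006]
eef_rot: [-179.7, -0.1, -177.5]
contact_force: [7.2, -24.7, -2.5]
gripper_width: 0.0104
gripper_force: 40.0
```

Request:
carry_out([
  [0, 0.003, 0, 0, 0, 0],
  [0, 0, 0, 0, 0, 0],
])

```text
time_s: 11.78
tcp_pos: [0.5173, -0.0047, 0.0006]
eef_rot: [-179.7, -0.2, -177.5]
contact_force: [8.6, -35.2, -2.8]
gripper_width: 0.0109
gripper_force: 40.0
```

The tray has stopped against the stop with 35 N on it. I'll relieve the push, release and rise, then check the catch.

Request:
carry_out([
  [0, -0.006, 0, 0, 0, 0],
  [0, -0.003, 0, 0, 0, 0],
  [0, 0, 0, 0, 0, 0],
])

```text
time_s: 12.15
tcp_pos: [0.5176, -0.005, 0.0005]
eef_rot: [-179.9, -0.1, -177.5]
contact_force: [0.5, -8.5, 1.5]
gripper_width: 0.0106
gripper_force: 40.0
```

Request:
carry_out([
  [0, 0, 0, 0, 0, 0],
  [0, 0, 0, 0, 0, 0],
  [0, 0, 0, 0, 0, 0],
  [0, 0, 0, 0, 0, 0],
], hand=0.45)

```text
time_s: 12.65
tcp_pos: [0.5184, -0.0035, 0.0006]
eef_rot: [180.0, 0.0, -177.4]
contact_force: [-0.1, -0.1, -0.6]
gripper_width: 0.0388
gripper_force: 0.0
```

Request:
carry_out([
  [0, 0, -0.04, 0, 0, 0],
  [0, 0, -0.1, 0, 0, 0],
  [0, 0, -0.1, 0, 0, 0],
  [0, -0.12, 0, 0, 0, 0.1],
  [0, -0.12, 0, 0, 0, 0.15],
])

```text
time_s: 13.28
tcp_pos: [0.5182, -0.1241, 0.1217]
eef_rot: [179.9, 0.1, 167.5]
contact_force: [1.3, -0.0, -0.6]
gripper_width: 0.0392
gripper_force: 0.0
```

Request:
carry_out([
  [0, -0.12, 0, 0, 0, 0.15],
  [0, 0, 0, 0, 0, 0.15],
  [0, 0, 0, 0, 0, 0],
], hand=0.87)

```text
time_s: 13.65
tcp_pos: [0.5041, -0.1828, 0.1205]
eef_rot: [180.0, -0.0, 149.5]
contact_force: [0.4, -0.4, 0.2]
gripper_width: 0.064
gripper_force: 0.0
```

```bash
python3 - <<'E'
from h import *
s=r.get_state(); print(s["time_s"],s["tcp_pos"],s["eef_rot"],s["joints"])
im=np.mean([r.capture("top").astype(float) for _ in range(3)],0).astype(np.uint8); np.save("t6.npy",im)
a=r.capture("scene")
x=cv2.resize(im[165:235,165:285,::-1],None,fx=6,fy=6,interpolation=cv2.INTER_CUBIC)
q=proj([s["tcp_pos"]],"scene")[0]; print(q)
y=cv2.resize(a[int(q[1])-30:int(q[1])+30,int(q[0])-144:int(q[0])+96,::-1],None,fx=3,fy=3,interpolation=cv2.INTER_CUBIC)
cv2.imwrite("pics/t6.png",np.vstack([x,y[:180,:720]]))
g=mask(im,(35,60,15),(95,255,255),(170,180,285,222))
n,l,st,ce=cv2.connectedComponentsWithStats(g)
for k in range(1,n):
    if st[k,4]>60: print("tin",ce[k],st[k,4],at([ce[k]],.035))
E
```

```text
13.65 [ 0.50414708 -0.18284324  0.12048614] [ 1.79994693e+02 -6.12079733e-03  1.49534346e+02] [ 1.01497474e+00  1.11803542e+01 -2.28476530e+01 -9.31710207e-03
 -5.59744419e+01 -1.21475416e+02]
[298.94321471 207.1651775 ]
tin [213.75621891 204.37313433] 201 [[0.51008664 0.17568871 0.035     ]]
tin [189.69902913 205.51456311] 206 [[0.50651749 0.27108566 0.035     ]]
```

View pics/t6.png

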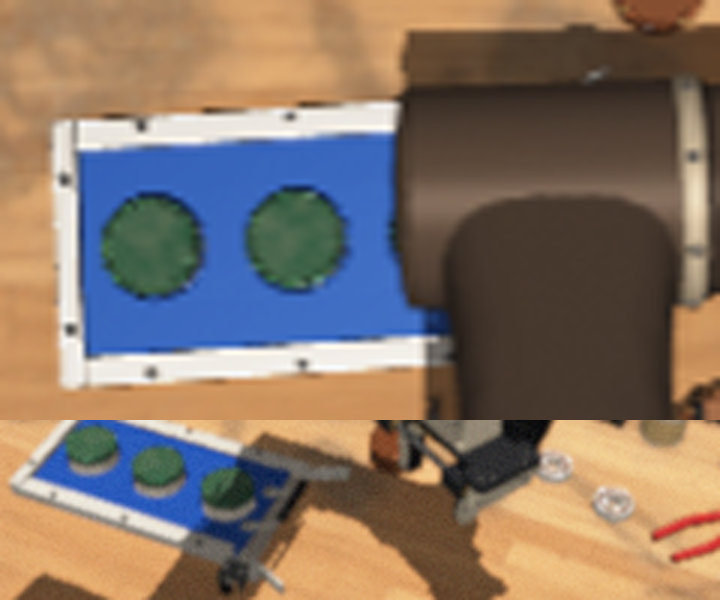

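The tray is flush against the stop, with the tins at (0.510,0.176) and (0.5065,0.271). The rear tin should be at (0.514,0.080), and the catch housing is at crop (235,575). Next I turn the gripper across the tray.

Request:
carry_out([
  [0, 0, 0, 0, 0, -0.171],
  [0, 0, 0, 0, 0, -0.171],
  [0, 0, 0, 0, 0, -0.171],
  [0, 0, 0, 0, 0, -0.171],
  [0, 0, 0, 0, 0, -0.171],
])

```text
time_s: 14.48
tcp_pos: [0.5047, -0.1814, 0.1206]
eef_rot: [-180.0, 0.0, -158.6]
contact_force: [0.7, 0.6, 0.2]
gripper_width: 0.0764
gripper_force: 0.0
```

Request:
carry_out([
  [0, 0, 0, 0, 0, -0.171],
  [0, 0, 0, 0, 0, -0.171],
  [0, 0, 0, 0, 0, -0.171],
  [0, 0, 0, 0, 0, -0.171],
  [0, 0, 0, 0, 0, -0.171],
])

```text
time_s: 15.1
tcp_pos: [0.5047, -0.1814, 0.1206]
eef_rot: [-180.0, 0.0, -107.3]
contact_force: [-0.4, 0.3, -0.4]
gripper_width: 0.0761
gripper_force: 0.0
```

Request:
carry_out([
  [0, 0, 0, 0, 0, -0.171],
  [0, 0, 0, 0, 0, -0.171],
  [0, 0, 0, 0, 0, 0],
  [0, 0, 0, 0, 0, 0],
])

```text
time_s: 15.6
tcp_pos: [0.5046, -0.1818, 0.1206]
eef_rot: [-180.0, 0.0, -87.5]
contact_force: [0.0, -0.0, 0.8]
gripper_width: 0.0763
gripper_force: 0.0
```

```bash
cat >> h.py <<'E'
def plan(x,y,z,yaw=None):
    s=r.get_state(); M=R.from_euler('xyz',s["eef_rot"],degrees=True).as_matrix()
    print("t",s["time_s"],"pos",s["tcp_pos"].round(4),s["eef_rot"].round(2),"shift",((M.T@(np.array([x,y,z])-s["tcp_pos"]))/.5).round(4), "F",s["contact_force"].round(2))
E
python3 - <<'E'
from h import *
plan(.5143,.0801,.12)
a=r.capture("scene"); s=r.get_state(); q=proj([s["tcp_pos"]],"scene")[0].astype(int)
i=cv2.resize(a[q[1]-50:q[1]+25,q[0]-50:q[0]+50,::-1],None,fx=8,fy=8,interpolation=cv2.INTER_CUBIC)
t=s["tcp_pos"]; w=s["gripper_width"]/2; print(s["gripper_width"])
for x in(-w,w):
  for dz in(0,.02,.04): cv2.circle(i,tuple(int(v) for v in (proj([t+[x,-.0095,-.008+dz]],"scene")[0]-q+50)*8+4),4,(0,0,255),-1)
cv2.imwrite("pics/s7.png",i)
E
```

```text
t 15.6 pos [ 0.5046 -0.1818  0.1206] [-179.99    0.    -87.46] shift [-0.5224 -0.0427  0.0012] F [ 0.05 -0.01  0.77]
0.0761805650079767
```

View pics/s7.png

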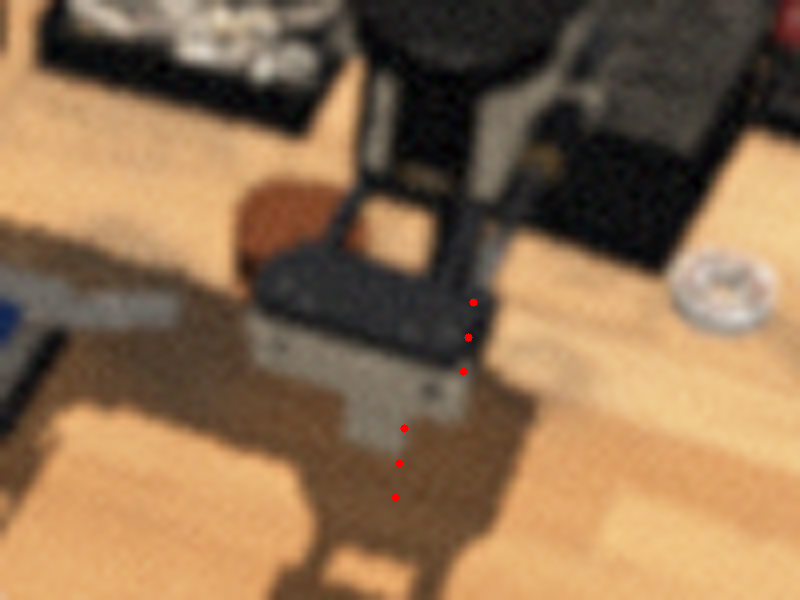

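The near fingertip's corner is at (405,452), which again fits tips about 40 mm above the reported place with no sideways error. I'll move over the rear tin and feel for the tray top.

Request:
carry_out([
  [-0.1, -0.008, 0, 0, 0, 0],
  [-0.11, -0.009, 0, 0, 0, 0],
  [-0.11, -0.009, 0, 0, 0, 0],
  [-0.11, -0.009, 0, 0, 0, 0],
  [-0.0924, -0.0077, 0, 0, 0, 0],
])

```text
time_s: 16.27
tcp_pos: [0.5135, 0.0818, 0.1208]
eef_rot: [-180.0, 0.0, -87.4]
contact_force: [0.7, 0.3, -0.5]
gripper_width: 0.0766
gripper_force: 0.0
```

Request:
carry_out([
  [0, 0, 0, 0, 0, 0],
  [0, 0, 0.06, 0, 0, 0],
  [0, 0, 0.06, 0, 0, 0],
  [0, 0, 0.05, 0, 0, 0],
  [0, 0, 0, 0, 0, 0],
])

```text
time_s: 16.9
tcp_pos: [0.5121, 0.0783, 0.034]
eef_rot: [179.8, -0.1, -87.4]
contact_force: [-0.7, -0.0, 0.1]
gripper_width: 0.0764
gripper_force: 0.0
```

```bash
python3 - <<'E'
from h import *
plan(.5143,.0801,0)
E
```

```text
t 16.9 pos [0.5121 0.0783 0.034 ] [ 1.7979e+02 -1.0000e-01 -8.7430e+01] shift [-0.0035 -0.0049  0.068 ] F [-0.67 -0.02  0.1 ]
```

Request:
carry_out([
  [0, 0, 0.03, 0, 0, 0],
  [0, 0, 0.03, 0, 0, 0],
  [0, 0, 0.01, 0, 0, 0],
  [0, 0, 0.006, 0, 0, 0],
  [0, 0, 0, 0, 0, 0],
])

```text
time_s: 17.52
tcp_pos: [0.5136, 0.0797, -0.0024]
eef_rot: [-180.0, -0.0, -87.3]
contact_force: [-0.8, -0.4, 0.6]
gripper_width: 0.0762
gripper_force: 0.0
```

Request:
carry_out([
  [0, 0, 0.006, 0, 0, 0],
  [0, 0, 0.006, 0, 0, 0],
  [0, 0, 0, 0, 0, 0],
])

```text
time_s: 17.9
tcp_pos: [0.5134, 0.0796, -0.0086]
eef_rot: [180.0, -0.0, -87.3]
contact_force: [0.1, -0.3, -0.1]
gripper_width: 0.0763
gripper_force: 0.0
```

```bash
python3 - <<'E'
from h import *
plan(.5143,.0801,0)
E
```

```text
t 17.9 pos [ 0.5134  0.0796 -0.0086] [179.98  -0.   -87.33] shift [-0.0009 -0.0019 -0.0172] F [ 0.06 -0.28 -0.05]
```

Request:
carry_out([
  [0, -0.0016, 0.005, 0, 0, 0],
  [0, 0, 0.003, 0, 0, 0],
  [0, 0, 0, 0, 0, 0],
])

```text
time_s: 18.27
tcp_pos: [0.5142, 0.0796, -0.0126]
eef_rot: [180.0, -0.0, -87.3]
contact_force: [1.1, 0.3, -0.1]
gripper_width: 0.0766
gripper_force: 0.0
```

Request:
carry_out([
  [0, 0, 0.005, 0, 0, 0],
  [0, 0, 0, 0, 0, 0],
])

```text
time_s: 18.52
tcp_pos: [0.5141, 0.0796, -0.0152]
eef_rot: [180.0, -0.0, -87.3]
contact_force: [-0.9, -0.7, -0.2]
gripper_width: 0.0761
gripper_force: 0.0
```

Request:
carry_out([
  [0, 0, 0.004, 0, 0, 0],
  [0, 0, 0, 0, 0, 0],
])

```text
time_s: 18.77
tcp_pos: [0.5142, 0.0796, -0.0171]
eef_rot: [180.0, -0.0, -87.3]
contact_force: [0.2, -0.7, -0.1]
gripper_width: 0.0762
gripper_force: 0.0
```

Request:
carry_out([
  [0, 0, 0.004, 0, 0, 0],
  [0, 0, 0, 0, 0, 0],
])

```text
time_s: 19.02
tcp_pos: [0.5142, 0.0796, -0.0191]
eef_rot: [180.0, -0.0, -87.3]
contact_force: [0.2, 0.5, 0.5]
gripper_width: 0.0766
gripper_force: 0.0
```

Request:
carry_out([
  [0, 0, 0.004, 0, 0, 0],
  [0, 0, 0, 0, 0, 0],
])

```text
time_s: 19.27
tcp_pos: [0.5145, 0.0798, -0.0198]
eef_rot: [-180.0, -0.0, -87.3]
contact_force: [-5.5, -0.9, 14.6]
gripper_width: 0.0761
gripper_force: 7.6
```

Request:
carry_out([
  [0, 0, 0.004, 0, 0, 0],
  [0, 0, 0, 0, 0, 0],
])

```text
time_s: 19.52
tcp_pos: [0.5145, 0.0798, -0.0199]
eef_rot: [-179.9, -0.0, -87.3]
contact_force: [-12.6, 0.2, 38.6]
gripper_width: 0.0762
gripper_force: 19.3
```

Request:
carry_out([
  [0, 0, 0.004, 0, 0, 0],
  [0, 0, 0, 0, 0, 0],
])

```text
time_s: 19.77
tcp_pos: [0.5146, 0.0797, -0.02]
eef_rot: [-179.9, -0.0, -87.2]
contact_force: [-20.6, 1.7, 62.9]
gripper_width: 0.0763
gripper_force: 31.1
```

I felt the tray top at a reported z of −0.020, so the true height is 39 mm above the reading. I'll rise to 2 mm clear, then grip.

Request:
carry_out([
  [0, 0, -0.01, 0, 0, 0],
  [0, 0, -0.006, 0, 0, 0],
  [0, 0, 0, 0, 0, 0],
  [0, 0, 0, 0, 0, 0],
])

```text
time_s: 20.27
tcp_pos: [0.5141, 0.0795, -0.0175]
eef_rot: [179.9, -0.0, -87.3]
contact_force: [-0.1, -0.9, -0.2]
gripper_width: 0.0762
gripper_force: 0.0
```

Request:
carry_out([
  [0, 0, 0, 0, 0, 0],
  [0, 0, 0, 0, 0, 0],
  [0, 0, 0, 0, 0, 0],
  [0, 0, 0, 0, 0, 0],
], hand=0, squeeze=30)

```text
time_s: 20.78
tcp_pos: [0.5141, 0.0796, -0.0172]
eef_rot: [180.0, -0.0, -87.3]
contact_force: [0.4, -0.2, -4.2]
gripper_width: 0.0616
gripper_force: 30.0
```

Request:
carry_out([
  [0, 0, -0.01, 0, 0, 0],
  [0, 0, -0.03, 0, 0, 0],
  [0, 0, -0.03, 0, 0, 0],
  [0, 0, -0.03, 0, 0, 0],
  [0, 0, 0, 0, 0, 0],
])

```text
time_s: 21.4
tcp_pos: [0.5155, 0.0803, 0.0349]
eef_rot: [-179.8, 0.1, -87.3]
contact_force: [-1.0, -0.4, -5.9]
gripper_width: 0.0617
gripper_force: 30.0
```

Request:
carry_out([
  [0, 0, 0, 0, 0, 0],
  [0, 0, 0, 0, 0, 0],
])

```text
time_s: 21.65
tcp_pos: [0.5139, 0.0795, 0.0325]
eef_rot: [179.9, -0.0, -87.3]
contact_force: [0.1, -0.1, -4.8]
gripper_width: 0.0617
gripper_force: 30.0
```

Request:
carry_out([
  [0, 0, 0, 0, 0, 0],
])

```text
time_s: 21.78
tcp_pos: [0.514, 0.0795, 0.0325]
eef_rot: [179.9, -0.0, -87.3]
contact_force: [-0.4, -0.5, -5.1]
gripper_width: 0.0615
gripper_force: 30.0
```

Request:
carry_out([
  [0, 0, 0, 0, 0, 0],
])

```text
time_s: 21.9
tcp_pos: [0.5142, 0.0796, 0.0328]
eef_rot: [180.0, -0.0, -87.3]
contact_force: [0.3, -0.0, -5.5]
gripper_width: 0.0612
gripper_force: 30.0
```

```bash
python3 - <<'E'
from h import *
s=r.get_state(); print(s["joint_torque"].round(2), s["joints"].round(2), s["gripper_width"])
plan(.5143,.0801,-.0175)
E
```

```text
[ -0.   -46.47  23.11   5.8   -0.    -0.  ] [ 30.43  15.84 -30.56  -0.   -43.63 -27.75] 0.06120014169462368
t 21.9 pos [0.5142 0.0796 0.0328] [ 1.7997e+02 -2.0000e-02 -8.7320e+01] shift [-0.001  -0.0003  0.1005] F [ 0.31 -0.03 -5.48]
```

The rear tin weighs about 5.2 N (0.53 kg). I'll set it back.

Request:
carry_out([
  [0, 0, 0.02, 0, 0, 0],
  [0, 0, 0.03, 0, 0, 0],
  [0, 0, 0.028, 0, 0, 0],
  [0, 0, 0.014, 0, 0, 0],
  [0, 0, 0.006, 0, 0, 0],
])

```text
time_s: 22.52
tcp_pos: [0.514, 0.0795, -0.0167]
eef_rot: [179.9, -0.0, -87.3]
contact_force: [0.7, 0.1, -4.7]
gripper_width: 0.0616
gripper_force: 30.0
```

Request:
carry_out([
  [0, 0, 0.002, 0, 0, 0],
  [0, 0, 0, 0, 0, 0],
  [0, 0, 0, 0, 0, 0],
])

```text
time_s: 22.9
tcp_pos: [0.5146, 0.0798, -0.0165]
eef_rot: [-180.0, 0.0, -87.3]
contact_force: [-0.8, 0.2, -5.7]
gripper_width: 0.0611
gripper_force: 30.0
```

Request:
carry_out([
  [0, 0, 0.002, 0, 0, 0],
  [0, 0, 0, 0, 0, 0],
])

```text
time_s: 23.15
tcp_pos: [0.5147, 0.0799, -0.0173]
eef_rot: [-180.0, 0.0, -87.3]
contact_force: [-2.0, -0.5, 3.1]
gripper_width: 0.0612
gripper_force: 30.0
```

Request:
carry_out([
  [0, 0, 0.002, 0, 0, 0],
  [0, 0, 0, 0, 0, 0],
])

```text
time_s: 23.4
tcp_pos: [0.5147, 0.0799, -0.0174]
eef_rot: [-179.9, 0.0, -87.3]
contact_force: [-5.4, 1.1, 17.4]
gripper_width: 0.0616
gripper_force: 30.0
```

Request:
carry_out([
  [0, 0, -0.003, 0, 0, 0],
  [0, 0, 0, 0, 0, 0],
  [0, 0, 0, 0, 0, 0],
  [0, 0, 0, 0, 0, 0],
], hand=0.87)

```text
time_s: 23.9
tcp_pos: [0.5143, 0.0797, -0.0176]
eef_rot: [180.0, -0.0, -87.3]
contact_force: [-0.2, -0.5, -0.1]
gripper_width: 0.0762
gripper_force: 0.0
```

Request:
carry_out([
  [0, 0, -0.02, 0, 0, 0],
  [0, 0, -0.04, 0, 0, 0],
  [0, 0, -0.04, 0, 0, 0],
  [0, 0, 0, 0, 0, 0],
  [0, 0, 0, 0, 0, 0],
])

```text
time_s: 24.52
tcp_pos: [0.5142, 0.0797, 0.0326]
eef_rot: [-180.0, 0.0, -87.3]
contact_force: [-0.3, -0.6, -0.3]
gripper_width: 0.0758
gripper_force: 0.0
```

```bash
python3 - <<'E'
from h import *
plan(.5101,.1757,-.0175)
E
```

```text
t 24.525 pos [0.5142 0.0797 0.0326] [-1.7999e+02  1.0000e-02 -8.7330e+01] shift [-0.1922 -0.0008  0.1003] F [-0.28 -0.56 -0.31]
```

Request:
carry_out([
  [-0.05, 0, 0, 0, 0, 0],
  [-0.072, -0.0008, 0, 0, 0, 0],
  [-0.05, 0, 0, 0, 0, 0],
  [-0.02, 0, 0, 0, 0, 0],
  [0, 0, 0, 0, 0, 0],
])

```text
time_s: 25.15
tcp_pos: [0.5098, 0.1756, 0.032]
eef_rot: [179.9, -0.0, -87.3]
contact_force: [-0.2, -0.1, -0.3]
gripper_width: 0.076
gripper_force: 0.0
```

Request:
carry_out([
  [0, 0, 0.03, 0, 0, 0],
  [0, 0, 0.03, 0, 0, 0],
  [0, 0, 0.025, 0, 0, 0],
  [0, 0, 0.0145, 0, 0, 0],
  [0, 0, 0, 0, 0, 0],
])

```text
time_s: 25.78
tcp_pos: [0.5099, 0.1752, -0.018]
eef_rot: [179.9, -0.1, -87.3]
contact_force: [0.0, -0.8, 1.1]
gripper_width: 0.077
gripper_force: 0.0
```

Request:
carry_out([
  [0, 0, 0, 0, 0, 0],
  [0, 0, 0, 0, 0, 0],
  [0, 0, 0, 0, 0, 0],
  [0, 0, 0, 0, 0, 0],
], hand=0)

```text
time_s: 26.28
tcp_pos: [0.5105, 0.1758, -0.0167]
eef_rot: [-180.0, 0.0, -87.3]
contact_force: [-0.4, 0.9, 3.4]
gripper_width: 0.0616
gripper_force: 30.0
```

Request:
carry_out([
  [0, 0, -0.01, 0, 0, 0],
  [0, 0, -0.03, 0, 0, 0],
  [0, 0, -0.03, 0, 0, 0],
  [0, 0, -0.03, 0, 0, 0],
  [0, 0, 0, 0, 0, 0],
])

```text
time_s: 26.9
tcp_pos: [0.5112, 0.1763, 0.0346]
eef_rot: [-179.8, 0.1, -87.3]
contact_force: [0.2, 0.2, -3.2]
gripper_width: 0.0618
gripper_force: 29.9
```

Request:
carry_out([
  [0, 0, 0, 0, 0, 0],
  [0, 0, 0, 0, 0, 0],
])

```text
time_s: 27.15
tcp_pos: [0.5098, 0.1753, 0.0323]
eef_rot: [179.9, -0.0, -87.3]
contact_force: [1.1, 0.3, -2.7]
gripper_width: 0.0618
gripper_force: 29.9
```

Request:
carry_out([
  [0, 0, 0, 0, 0, 0],
])

```text
time_s: 27.28
tcp_pos: [0.51, 0.1754, 0.0323]
eef_rot: [180.0, -0.0, -87.3]
contact_force: [-0.1, 0.4, -3.8]
gripper_width: 0.0616
gripper_force: 29.9
```

Request:
carry_out([
  [0, 0, 0, 0, 0, 0],
])

```text
time_s: 27.4
tcp_pos: [0.5101, 0.1755, 0.0325]
eef_rot: [180.0, -0.0, -87.3]
contact_force: [0.2, -0.7, -2.1]
gripper_width: 0.0617
gripper_force: 29.9
```

Request:
carry_out([
  [0, 0, 0.02, 0, 0, 0],
  [0, 0, 0.03, 0, 0, 0],
  [0, 0, 0.028, 0, 0, 0],
  [0, 0, 0.014, 0, 0, 0],
  [0, 0, 0.006, 0, 0, 0],
])

```text
time_s: 28.02
tcp_pos: [0.5099, 0.1753, -0.0169]
eef_rot: [179.9, -0.1, -87.3]
contact_force: [-8.3, -0.6, 19.4]
gripper_width: 0.0618
gripper_force: 30.4
```

Request:
carry_out([
  [0, 0, 0.002, 0, 0, 0],
  [0, 0, 0.002, 0, 0, 0],
  [0, 0, 0, 0, 0, 0],
])

```text
time_s: 28.4
tcp_pos: [0.5099, 0.1753, -0.0168]
eef_rot: [180.0, -0.0, -87.3]
contact_force: [-6.2, -1.3, 12.7]
gripper_width: 0.0617
gripper_force: 30.2
```

The middle tin weighs about 2.9 N. It's seated again, so I'll release it and go to the front tin.

Request:
carry_out([
  [0, 0, -0.004, 0, 0, 0],
  [0, 0, 0, 0, 0, 0],
  [0, 0, 0, 0, 0, 0],
  [0, 0, 0, 0, 0, 0],
], hand=0.87)

```text
time_s: 28.9
tcp_pos: [0.5103, 0.1756, -0.0163]
eef_rot: [180.0, 0.0, -87.3]
contact_force: [-0.8, 0.4, 0.5]
gripper_width: 0.0761
gripper_force: 0.0
```

Request:
carry_out([
  [0, 0, -0.02, 0, 0, 0],
  [0, 0, -0.04, 0, 0, 0],
  [0, 0, -0.04, 0, 0, 0],
  [0, 0, 0, 0, 0, 0],
  [0, 0, 0, 0, 0, 0],
])

```text
time_s: 29.52
tcp_pos: [0.5101, 0.1755, 0.0338]
eef_rot: [180.0, 0.0, -87.3]
contact_force: [0.2, 0.5, 0.2]
gripper_width: 0.076
gripper_force: 0.0
```

Request:
carry_out([
  [-0.05, 0, 0, 0, 0, 0],
  [-0.072, -0.0008, 0, 0, 0, 0],
  [-0.05, 0, 0, 0, 0, 0],
  [-0.02, 0, 0, 0, 0, 0],
  [0, 0, 0, 0, 0, 0],
])

```text
time_s: 30.15
tcp_pos: [0.5058, 0.2716, 0.0333]
eef_rot: [180.0, -0.0, -87.3]
contact_force: [0.3, 0.8, -0.5]
gripper_width: 0.0769
gripper_force: 0.0
```

```bash
python3 - <<'E'
from h import *
plan(.506,.2713,-.0172)
E
```

```text
t 30.15 pos [0.5058 0.2716 0.0333] [ 1.7996e+02 -4.0000e-02 -8.7270e+01] shift [ 0.0006 -0.0005  0.1011] F [ 0.26  0.83 -0.52]
```

Request:
carry_out([
  [0, 0, 0.03, 0, 0, 0],
  [0, 0, 0.03, 0, 0, 0],
  [0, 0, 0.025, 0, 0, 0],
  [0, 0, 0.016, 0, 0, 0],
  [0, 0, 0, 0, 0, 0],
])

```text
time_s: 30.78
tcp_pos: [0.5058, 0.271, -0.0176]
eef_rot: [179.9, -0.1, -87.3]
contact_force: [0.3, -0.5, -0.0]
gripper_width: 0.0765
gripper_force: 0.0
```

Request:
carry_out([
  [0, 0, 0, 0, 0, 0],
  [0, 0, 0, 0, 0, 0],
  [0, 0, 0, 0, 0, 0],
  [0, 0, 0, 0, 0, 0],
], hand=0)

```text
time_s: 31.28
tcp_pos: [0.5064, 0.2718, -0.0162]
eef_rot: [-180.0, 0.0, -87.3]
contact_force: [-1.6, -0.2, 3.0]
gripper_width: 0.0617
gripper_force: 30.0
```

Request:
carry_out([
  [0, 0, -0.01, 0, 0, 0],
  [0, 0, -0.03, 0, 0, 0],
  [0, 0, -0.03, 0, 0, 0],
  [0, 0, -0.03, 0, 0, 0],
  [0, 0, 0, 0, 0, 0],
])

```text
time_s: 31.9
tcp_pos: [0.507, 0.2724, 0.0352]
eef_rot: [-179.9, 0.1, -87.3]
contact_force: [0.7, 0.4, -2.1]
gripper_width: 0.0614
gripper_force: 30.0
```

Request:
carry_out([
  [0, 0, 0, 0, 0, 0],
  [0, 0, 0, 0, 0, 0],
])

```text
time_s: 32.15
tcp_pos: [0.5058, 0.2712, 0.0327]
eef_rot: [179.9, -0.0, -87.3]
contact_force: [-0.7, 0.7, -2.3]
gripper_width: 0.0616
gripper_force: 30.0
```

Request:
carry_out([
  [0, 0, 0, 0, 0, 0],
])

```text
time_s: 32.28
tcp_pos: [0.5059, 0.2713, 0.0328]
eef_rot: [180.0, -0.0, -87.3]
contact_force: [0.8, 0.2, -1.5]
gripper_width: 0.0618
gripper_force: 30.0
```

Request:
carry_out([
  [0, 0, 0, 0, 0, 0],
])

```text
time_s: 32.4
tcp_pos: [0.506, 0.2714, 0.033]
eef_rot: [180.0, -0.0, -87.3]
contact_force: [-0.1, -0.1, -1.9]
gripper_width: 0.0617
gripper_force: 30.0
```

The front tin weighs about 1.9 N, so the rear tin is the heaviest at 5.2 N. I'll set the front tin back.

Request:
carry_out([
  [0, 0, 0.02, 0, 0, 0],
  [0, 0, 0.03, 0, 0, 0],
  [0, 0, 0.028, 0, 0, 0],
  [0, 0, 0.014, 0, 0, 0],
  [0, 0, 0.006, 0, 0, 0],
])

```text
time_s: 33.02
tcp_pos: [0.5058, 0.2711, -0.0163]
eef_rot: [179.9, -0.1, -87.3]
contact_force: [-9.1, -1.8, 19.7]
gripper_width: 0.0615
gripper_force: 30.2
```

Request:
carry_out([
  [0, 0, 0.002, 0, 0, 0],
  [0, 0, 0.002, 0, 0, 0],
  [0, 0, 0, 0, 0, 0],
])

```text
time_s: 33.4
tcp_pos: [0.5059, 0.2712, -0.0163]
eef_rot: [180.0, -0.0, -87.3]
contact_force: [-6.1, -1.9, 11.4]
gripper_width: 0.0618
gripper_force: 30.1
```

Seated. I'll release and go back over the rear tin.

Request:
carry_out([
  [0, 0, -0.004, 0, 0, 0],
  [0, 0, 0, 0, 0, 0],
  [0, 0, 0, 0, 0, 0],
  [0, 0, 0, 0, 0, 0],
], hand=0.87)

```text
time_s: 33.9
tcp_pos: [0.5062, 0.2716, -0.0158]
eef_rot: [180.0, -0.0, -87.3]
contact_force: [-0.2, -0.9, 0.0]
gripper_width: 0.0763
gripper_force: 0.0
```

Request:
carry_out([
  [0, 0, -0.02, 0, 0, 0],
  [0, 0, -0.04, 0, 0, 0],
  [0, 0, -0.04, 0, 0, 0],
  [0, 0, 0, 0, 0, 0],
  [0.05, 0, 0, 0, 0, 0],
])

```text
time_s: 34.52
tcp_pos: [0.5075, 0.2471, 0.0344]
eef_rot: [-180.0, 0.0, -87.2]
contact_force: [-1.2, -0.5, 1.0]
gripper_width: 0.0763
gripper_force: 0.0
```

Request:
carry_out([
  [0.09, 0.0008, 0, 0, 0, 0],
  [0.1, 0.0008, 0, 0, 0, 0],
  [0.09, 0, 0, 0, 0, 0],
  [0.054, 0, 0, 0, 0, 0],
  [0, 0, 0, 0, 0, 0],
])

```text
time_s: 35.15
tcp_pos: [0.5133, 0.077, 0.0338]
eef_rot: [179.9, -0.0, -87.5]
contact_force: [-0.5, -0.2, -0.1]
gripper_width: 0.0763
gripper_force: 0.0
```

Request:
carry_out([
  [0, 0, 0, 0, 0, 0],
])

```text
time_s: 35.28
tcp_pos: [0.5141, 0.0793, 0.0341]
eef_rot: [180.0, -0.0, -87.4]
contact_force: [0.3, -0.2, -0.2]
gripper_width: 0.0761
gripper_force: 0.0
```

```bash
python3 - <<'E'
from h import *
plan(.5143,.0798,-.0174)
E
```

```text
t 35.275 pos [0.5141 0.0793 0.0341] [ 1.7998e+02 -1.0000e-02 -8.7360e+01] shift [-0.0011 -0.0005  0.103 ] F [ 0.33 -0.19 -0.23]
```

Request:
carry_out([
  [0, 0, 0.03, 0, 0, 0],
  [0, 0, 0.03, 0, 0, 0],
  [0, 0, 0.025, 0, 0, 0],
  [0, 0, 0.017, 0, 0, 0],
  [0, 0, 0, 0, 0, 0],
])

```text
time_s: 35.9
tcp_pos: [0.5138, 0.0795, -0.0176]
eef_rot: [179.9, -0.0, -87.3]
contact_force: [0.3, -0.4, 0.7]
gripper_width: 0.0762
gripper_force: 0.0
```

Request:
carry_out([
  [0, 0, 0, 0, 0, 0],
  [0, 0, 0, 0, 0, 0],
  [0, 0, 0, 0, 0, 0],
  [0, 0, 0, 0, 0, 0],
], hand=0, squeeze=35)

```text
time_s: 36.4
tcp_pos: [0.5147, 0.0799, -0.0162]
eef_rot: [-180.0, 0.0, -87.3]
contact_force: [-0.8, 1.1, 3.7]
gripper_width: 0.0613
gripper_force: 35.0
```

Request:
carry_out([
  [0, 0, -0.01, 0, 0, 0],
  [0, 0, -0.03, 0, 0, 0],
  [0, 0, -0.03, 0, 0, 0],
  [0, 0, -0.03, 0, 0, 0],
  [0, 0, 0, 0, 0, 0],
])

```text
time_s: 37.02
tcp_pos: [0.5154, 0.0803, 0.0351]
eef_rot: [-179.8, 0.1, -87.3]
contact_force: [0.3, -0.1, -5.6]
gripper_width: 0.0614
gripper_force: 35.0
```

Request:
carry_out([
  [0, 0, -0.03, 0, 0, 0],
  [0, 0, -0.05, 0, 0, 0],
  [0, 0, -0.06, 0, 0, 0],
  [0, 0, -0.05, 0, 0, 0],
  [0, 0, -0.02, 0, 0, 0],
])

```text
time_s: 37.65
tcp_pos: [0.5149, 0.0799, 0.14]
eef_rot: [-179.9, 0.1, -87.3]
contact_force: [0.6, -1.3, -5.5]
gripper_width: 0.0618
gripper_force: 35.0
```

Request:
carry_out([
  [0, 0, 0, 0, 0, 0],
  [0, 0, 0, 0, 0, 0],
  [0, 0, 0, 0, 0, 0],
  [0, 0, 0, 0, 0, 0],
  [0, 0, 0, 0, 0, 0],
])

```text
time_s: 38.28
tcp_pos: [0.5142, 0.0796, 0.138]
eef_rot: [180.0, -0.0, -87.3]
contact_force: [0.3, 0.4, -6.3]
gripper_width: 0.0615
gripper_force: 35.0
```

```bash
python3 - <<'E'
from h import *
plan(.5143,.0798,.138)
a=r.capture("scene"); b=r.capture("top")
q=lambda im,x0,y0,w,h:cv2.resize(im[y0:y0+h,x0:x0+w,::-1],(w*4,h*4),interpolation=cv2.INTER_CUBIC)
cv2.imwrite("pics/end.png",np.vstack([q(a,165,140,180,100),q(b,165,175,180,50)]))
E
```

```text
t 38.275 pos [0.5142 0.0796 0.138 ] [ 1.7997e+02 -2.0000e-02 -8.7320e+01] shift [-0.0003 -0.0002 -0.    ] F [ 0.26  0.36 -6.25]
```

View pics/end.png

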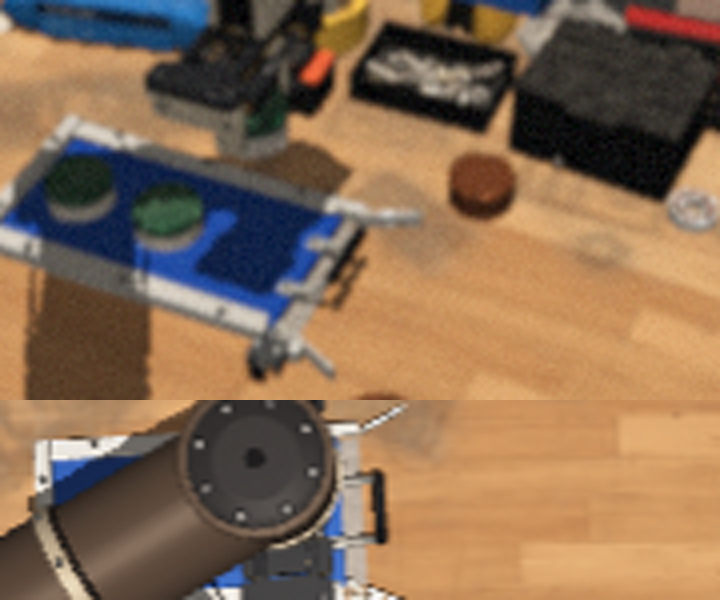

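The heaviest tin is held up at about (255,130). The other two sit level in their pockets at (80,190) and (168,215). The tray is home, with the catch's bolt end out behind its rear corner near (280,350). I'm handing in.

```bash
python3 -c "
from plant import r
print(r.close_job())"
```

```text
the job is handed in; nothing more can be done
None
```

I docked the tray against its stop, hefted all three tins (rear about 0.53 kg, middle 0.29 kg, front 0.19 kg) and handed in with the rear tin held level about 15 cm above the bench. The other two are back in their pockets; I judged the catch to be out from the final picture, not from a reading.

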